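# Ready the batter doser and index the mould carriage

## Task

Get the empty batter doser ready for a baking class. First squeeze the red trigger on the yellow doser's grip fully in to free the valve and let it spring right back out; then take the mould carriage by its black handle and slide it along the rail until you feel the ball click into the notch under the spout, not running past it, and finish while still holding the handle there between the fingers, the carriage seated in the notch. Leave the other kitchen things where they stand.

Things in the scene. Friction and masses are not known exactly. Their poses are not given: they have to be found in the camera images.
- rail: Aluminium bench rail, 120 x 460 mm, fixed; origin at the middle of its underside, on the table. Its y axis runs along the rail: the carriage slides towards +y. Place and yaw (within about 0.2 rad) differ from start to start.
- doser: Doser fixed to the rail's far (+x) side at a place along it that differs: grey foot, aluminium column, yellow hopper (95 mm wide, lid knob 256 mm up), spout tip 86 mm up. Origin on the table straight under the spout; axes as the rail's. The detent's notch is on its foot: the carriage is seated when the handle's origin and this origin have equal y in these axes.
- grip (a point): Middle of the fixed black grip bar that runs out from the hopper to +y; the point is 124 mm in +y and 5 mm in +x of the hopper's axis, 195 mm above the table. Bar 22 mm thick (x, -6 to +16 mm from the hopper's axis), 30 mm high, y = 40 to 175 mm. The trigger lies along its -x side; both are free from above.
- trigger (a joint): Red trigger lever, hinged about a vertical pin 62 mm in +y and 13 mm in -x of the hopper's axis. 0 = sprung out, 0.2 rad = fully squeezed (stop). A spring returns it: at trigger_pad about 3 N to start, 8 N fully in. At trigger_pad grip and lever together are 46 mm wide (rail x) when out and 34 mm when in, then spanning x = -18 to +16 mm from the hopper's axis.
- trigger_pad (a point): Where to squeeze: centre of the red lever (10 mm thick, 26 mm high, 105 mm long), 62 mm from its hinge; when out about 123 mm in +y of the hopper's axis, 30 mm in -x of the point grip, 195 mm above the table. It is squeezed towards +x, against the grip, fingers on either side from above.
- carriage (a joint): Carriage place along the rail: 0 = -y end, 0.285 m = +y end. Starts at 0 to 0.06; notch at 0.145 to 0.235. Slides with 1 to 3 N. From 13 mm before the notch the sprung ball climbs a hump: some 5 N more, easing at its crest 7 mm before the notch; then the ball pulls the carriage on into the notch; a like hump lies beyond. Let loose between the crests it centres itself.
- handle (a point): Upright black tab with a yellow stripe on the robot's side of the carriage (steel tray with a red six-cup mould, top 69 mm up, 155 mm along the rail). Tab 14 mm thick along the rail (y), 30 mm deep (x), from 42 to 98 mm above the table. Origin 78 mm above the table, 120 mm in -x of the rail's centre line; axes as the rail's. Pinch from above on its two y faces.
- mug: Bystander, leave alone: white ceramic mug, 80 high, 76 wide (mm); origin under its centre.
- jar: Bystander, leave alone: amber glass jar with a blue cap, 75 high, 58 wide (mm); origin under its centre.
- pot: Bystander, leave alone: small orange plastic pot, 75 high, 68 wide (mm); origin under its centre.
- carton: Bystander, leave alone: red and white milk carton, 70 x 70, 202 high (mm); origin under its centre.
- bowl: Bystander, leave alone: yellow mixing bowl, 210 wide, 95 high (mm); origin under its centre.
- bottle: Bystander, leave alone: green glass bottle with a yellow cap, 190 high, 60 wide (mm); origin under its centre.
- spoon: Bystander, leave alone: spoon lying on the table, 200 long (mm); origin under its centre.

How it is judged:
By the outcome, as a careful person would: the job done as asked, in the order asked, and still so for the second after the job is handed in, while the arm keeps its last pose, push and grip.
It also fails if it takes over 58 s, if anything falls off the work surface, if the arm or the gripper's body presses on something with over 40 N, if the wrist force passes 120 N, or if a joint passes its speed limit or range.

## Robot

A 6-joint arm with a two-finger parallel gripper is mounted at the origin on the work surface. World frame = base frame: x ahead of the robot, y to its left, z up, the work surface at z = 0. Lengths are in m, angles in degrees, forces in N, time in s.
With the tool pointing down it reaches from about 0.4 to 0.825 m from the base axis. Payload 7 kg.
Tool frame: the origin (TCP) lies at the very end of the fingers, on their centre line; the grasp point (between the pads) lies 19 mm behind it (ctrl.grip_point_offset is the distance from the TCP to the grasp point, in m); x points along the fingers, z is the direction in which the jaws open and shut, and the axes are right-handed (so a half turn about x gives the same grasp; the last joint's range is limited). The gripper opens to 88 mm and grips with 3 to 60 N. Pads are 19 mm wide; open, the fingers measure 130 mm over their backs; the gripper's body (78 mm by 193 mm) begins 47 mm behind the grasp point.
Start: joints at [-56.144, 20.546, 0.682, 0, -70.136, -16.507], TCP at [0.201, -0.644, 0.227] pointing down, gripper open.
Joint ranges: [-176.03, 176.03], [-82.01, 121.73], [-58.28, 71.71], [-173.87, 95.51], [-174.79, -0.11], [-173.66, 173.66]. Speed limits (degrees/s): [136.94, 136.94, 172.46, 180, 180, 180].

## Interface

Orientations are given as [roll, pitch, yaw] about the fixed x, y, z axes, in that order (R = Rz(yaw) Ry(pitch) Rx(roll)).
In Python, from plant import get_obs, snapshot, calibration, close_job, ctrl gives the robot as it stands.
- The arm moves only by the tool move_arm, never from a script. Its argument "commands" is a list that holds one entry, the list of rows, each a list of 4 numbers: the shift along the tool's x, y, z in cm, then the turn about the tool's x in rad. In form: [[[dx, dy, dz, spin], ...]]. A call has 1 to 8 rows; each row shifts and turns the commanded pose from where the row before left it, along the tool's axes as they then stand; what a row does not reach is not made up. A row lasts 1/10 s, in which the tool goes at most 50 mm and 8.59 degrees, less where a joint would pass 70% of its speed; a pose out of reach is approached as far as the arm can. A call with a gripper value outside its range is refused whole. "jaw" is the finger opening in cm, from 0 to 8.76, set as the call begins (left out, the last holds). The fingers move at their own pace and stop on an object; the grip force is fixed at half the most. Time passes only in rows, so rows that do not move let the fingers close. It gives the time, the measured TCP pose, the force and the opening at its end, in the units of the state.
- get_obs(): the state, without advancing time (a new reading comes with each control period).
- snapshot(name): name is "side" or "top"; returns (picture, depth): 420x560x3 uint8, red, green, blue; 420x560 float32, m along the optical axis (not along the pixel's ray), 0 where there is no reading.
- calibration(name): a dict with "mtx" (3x3 intrinsics, pixels), "k1" (the pictures are not rectified: a ray, as slopes to the right and down, at radius r is drawn at 1 + k1 r^2 times it, then the intrinsics apply), "T" (4x4, takes a point from camera to world coordinates). Camera axes: x right, y up, looking along -z (the intrinsics and any distortion apply to the point x, -y, -z); pixel columns grow to the right and rows downward; lengths in m; the calibration is good to about 2 mm. A picture is of the moment at which its call begins. calibration takes no time and is no camera call.
- close_job(): hands the job in, once; it reports no verdict.
The state is a dict: "clock": time; "joint_pos": joint angles; "qvel": joint speeds; "tau": joint torques, N m; "tool_pos": TCP position; "orientation": TCP orientation; "force": force on the tool from outside, world axes, zero at the start; "moment": the same for the moment, N m; "opening": finger opening in m.
Only numpy, scipy, OpenCV 4.12 (cv2) and the standard library are available. Lean on these libraries where they do the work, as an engineer would, in place of code of your own. Each camera call takes 0.05 s, during which the arm holds its last target. There are 200 camera calls.

## Working session

There is one attempt and no reset: what is moved stays moved. The work goes in short steps, Python scripts to look and compute and a tool call to move; the robot and the scene stay as the last step left them, time stands still between calls to the robot, and variables do not carry over. Pictures are saved under pics/ and viewed, about 8 in all and at most 12, crops included, and the job is handed in when it is done.

Besides the shell and the picture viewer there is one more tool, called as name([rows], argument=value, ...), one row to a line, values as JSON. move_arm: Moves the arm, as the interface text tells. Its arguments: {"type":"object","properties":{"commands":{"type":"array"},"jaw":{"type":"number"}},"required":["commands"]}

```bash
mkdir -p pics; ls; cat > h.py <<'E'
import numpy as np, cv2
from plant import get_obs, snapshot, calibration, close_job, ctrl
def cloud(name):
    im,d=snapshot(name); return im,d,pts(name,d)
def pts(name,d):
    c=calibration(name); K=np.array(c["mtx"],float); T=np.array(c["T"])
    v,u=np.mgrid[0:d.shape[0],0:d.shape[1]]
    uv=np.stack([u,v],-1).reshape(-1,1,2).astype(float)
    n=cv2.undistortPoints(uv,K,np.array([c["k1"],0,0,0.])).reshape(d.shape+(2,))
    P=np.stack([n[...,0]*d,-n[...,1]*d,-d],-1)
    return P@T[:3,:3].T+T[:3,3]
E
python3 - <<'E'
from h import *
for n in("side","top"):
    im,d,P=cloud(n); cv2.imwrite(f"pics/{n}0.png",im[...,::-1]); np.savez(f"/tmp/{n}0.npz",im=im,d=d,P=P)
    print(n,calibration(n)["T"][:3,3],calibration(n)["mtx"][0],calibration(n)["k1"],(d>0).mean())
print(get_obs(), ctrl.grip_point_offset)
E
```

```text
pics
side [-0.0382382   0.64701312  1.17823116] [438.84900463   0.         279.41966782] -0.003591221617222268 0.9959778911564626
top [ 0.23468581 -0.02320997  1.59988749] [460.09848639   0.         285.48902888] -0.08087881794211535 0.9963307823129252
{'clock': 0.1, 'joint_pos': array([-5.61453190e+01,  2.05872521e+01,  6.40922092e-01, -1.45730166e-02,
       -7.01382239e+01, -1.65081909e+01]), 'qvel': array([ 0.003626  , -0.15829635,  0.114693  , -0.04658467, -0.1162824 ,
        0.02746296]), 'tau': array([-3.51215691e-03, -5.84161448e+01,  2.93750560e+01,  7.01547593e+00,
        1.01445973e-02, -4.00712236e-05]), 'tool_pos': array([ 0.20109555, -0.64390137,  0.22574167]), 'orientation': array([  7.30556096,  89.914343  , 114.64708974]), 'force': array([ 0.49087039,  0.09312754, -0.81570012]), 'moment': array([-0.00932731, -0.04400503,  0.01493291]), 'opening': 0.08743600476137792} 0.0188
```

View pics/side0.png

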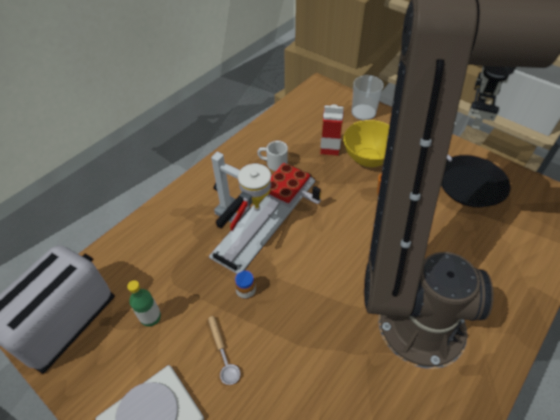

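View pics/top0.png

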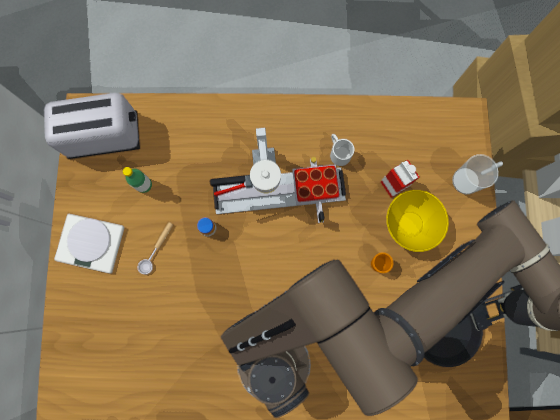

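The side view shows the doser at about (255,180), the trigger at (240,212) and the handle at (317,197). In the top view the hopper lid is at (265,177), the grip bar at (228,181), the red trigger at (232,189), the mould at (318,184) and the handle at (321,212). World +x is up in the image and +y is left.

```bash
cat > meas.py <<'E'
from h import *
import sys
def box(c):
    r=cv2.minAreaRect(c.astype(np.float32)); b=cv2.boxPoints(r); return r,b
def masks(im):
    h=cv2.cvtColor(im,cv2.COLOR_RGB2HSV).astype(int); H,S,V=h[...,0],h[...,1],h[...,2]
    return dict(red=((H<8)|(H>172))&(S>150)&(V>70), black=(V<70)&(S<120), grey=(S<50)&(V>110), yel=(H>20)&(H<35)&(S>120)&(V>90))
if __name__=="__main__":
    for n in("side","top"):
        z=np.load(f"/tmp/{n}0.npz"); im,P=z["im"],z["P"]; m=masks(im); X,Y,Z=P[...,0],P[...,1],P[...,2]
        roi=(X>.35)&(X<.8)&(Y>-.3)&(Y<.4)
        def rep(t,k):
            k=k&roi
            _,l,s,_=cv2.connectedComponentsWithStats(k.astype(np.uint8))
            if len(s)<2: print(n,t,"none");return
            i=1+np.argmax(s[1:,4]); k=l==i; p=P[k]
            r=cv2.minAreaRect((p[:,:2]*1000).astype(np.float32))
            print(n,t,k.sum(),"mean",p.mean(0).round(4),"med z",np.median(p[:,2]).round(4),"rect c %s size %s ang %.1f"%(np.round(r[0],1),np.round(r[1],1),r[2]), "px",np.argwhere(k).mean(0)[::-1].round(0))
        rep("table",(Z<.01)&(Z>-.02))
        rep("mould",m["red"]&(Z>.05)&(Z<.08)); rep("trigger",m["red"]&(Z>.17)&(Z<.23))
        rep("grip",m["black"]&(Z>.19)&(Z<.23)); rep("lid",m["grey"]&(Z>.22)&(Z<.27)); rep("knob",(Z>.25)&(Z<.275)&(Y<.15)&(X>.45)&m["grey"])
        rep("rail",m["grey"]&(Z>.012)&(Z<.05)); rep("handle",m["black"]&(Z>.08)&(Z<.11)); rep("handle_y",m["yel"]&(Z>.05)&(Z<.11)&(Y>-.12)&(X<.6))
E
python3 meas.py; python3 - <<'E'
import cv2
a=cv2.imread('pics/top0.png')[120:230,200:360]; b=cv2.imread('pics/side0.png')[145:275,200:330]
cv2.imwrite('pics/crop1.png',cv2.hconcat([cv2.resize(a,(480,330),interpolation=2),cv2.resize(b,(320,330),interpolation=2)]))
E
```

```text
side table 17357 mean [5.295e-01 1.350e-01 3.000e-04] med z 0.0 rect c [575.  50.] size [700. 450.] ang 90.0 px [249. 259.]
side mould 898 mean [ 0.6017 -0.1408  0.0664] med z 0.0668 rect c [ 608.6 -140.5] size [113.9 148.8] ang 7.1 px [287. 181.]
side trigger 136 mean [0.5524 0.1395 0.2036] med z 0.2049 rect c [556.7 141.1] size [ 20.2 100.6] ang 19.5 px [238. 214.]
side grip 298 mean [0.5767 0.1533 0.2063] med z 0.2083 rect c [580.3 147.2] size [ 21.8 113. ] ang 7.3 px [229. 212.]
side lid 894 mean [0.6172 0.0354 0.2419] med z 0.2446 rect c [640.8  23.8] size [ 93.4 196.6] ang 84.3 px [246. 173.]
side knob 66 mean [0.7229 0.0447 0.2537] med z 0.2536 rect c [723.5  45. ] size [28.3 31.9] ang 11.2 px [217. 156.]
side rail 761 mean [0.5873 0.0675 0.0232] med z 0.0235 rect c [595.2  62.6] size [ 56.4 276.3] ang 8.4 px [250. 230.]
side handle 41 mean [ 0.4921 -0.1527  0.0926] med z 0.094 rect c [ 492.3 -152.3] size [17.2 24. ] ang 68.5 px [316. 189.]
side handle_y 2 mean [0.5843 0.0349 0.1084] med z 0.1084 rect c [584.3  34.9] size [3.1 0. ] ang -129.8 px [256. 207.]
top table 17933 mea
[... 246 characters left out ...]
.5528 0.1409 0.2075] med z 0.2077 rect c [554.7 141.8] size [16.1 95.7] ang 19.5 px [229. 189.]
top grip 241 mean [0.5803 0.1478 0.2094] med z 0.2099 rect c [581.4 147.5] size [ 22.2 108. ] ang 6.6 px [227. 181.]
top lid 1003 mean [0.6149 0.0312 0.2433] med z 0.2455 rect c [642.2  28.9] size [195.3  91.5] ang 0.6 px [264. 167.]
top knob 76 mean [0.7243 0.0447 0.2547] med z 0.2547 rect c [724.9  44.1] size [27.7 28. ] ang 1.2 px [260. 132.]
top rail 786 mean [0.5771 0.0638 0.0218] med z 0.0227 rect c [563.7  67.2] size [ 93.8 290.5] ang 15.2 px [257. 195.]
top handle 35 mean [ 0.4916 -0.1548  0.097 ] med z 0.0974 rect c [ 491.9 -155.4] size [25.1 13.2] ang 5.4 px [321. 216.]
top handle_y none
```

View pics/crop1.png

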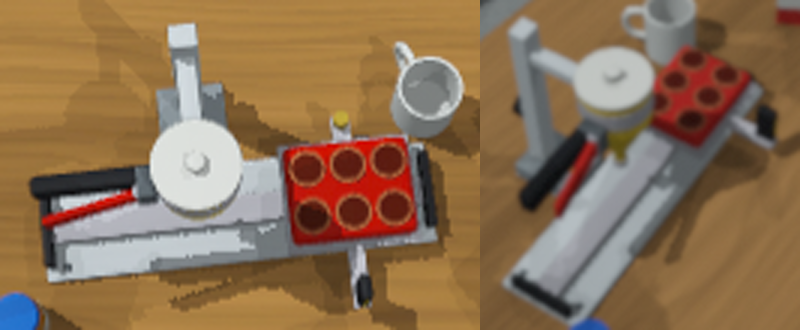

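```bash
cat > m2.py <<'E'
from meas import *
for n in("side","top"):
    z=np.load(f"/tmp/{n}0.npz"); im,P=z["im"],z["P"]; m=masks(im); X,Y,Z=P[...,0],P[...,1],P[...,2]
    p=P[m["grey"]&(abs(Z-.2455)<.004)&(X>.5)&(X<.75)&(Y>-.1)&(Y<.15)]
    k=P[(Z>.2505)&(X>.55)&(X<.66)&(Y>-.05)&(Y<.1)]
    q=p[p[:,0]<.64,:2]; hull=cv2.convexHull((q*1000).astype(np.float32))[:,0]; hull=hull[hull[:,0]<635]
    A=np.c_[2*hull,np.ones(len(hull))]; s=np.linalg.lstsq(A,(hull**2).sum(1),rcond=None)[0]
    print(n,"lid circle",s[:2].round(1),"r",np.sqrt(s[2]+s[0]**2+s[1]**2).round(1),"knob",k.mean(0).round(4),len(k))
    for t,kk in(("grip",m["black"]&(Z>.203)&(Z<.22)&(X>.5)&(Y>.05)),("rail",(Z>.008)&(Z<.03)&(X>.48)&(Y>-.3)&(Y<.32)&(X<.6))):
        g=P[kk]; 
        if t=="rail":
            # front edge: min x for bins of y
            e=[];
            for y in np.arange(-.05,.24,.01):
                b=g[abs(g[:,1]-y)<.005]
                if len(b)>3: e.append((np.percentile(b[:,0],2),y))
            e=np.array(e); f=np.polyfit(e[:,1],e[:,0],1); print(n,"rail edge yaw",np.degrees(-np.arctan(f[0])).round(2),"x at y=0",f[1].round(4),"res",np.std(e[:,0]-np.polyval(f,e[:,1])).round(4),"zmed",np.median(g[:,2]).round(4))
        else:
            v=cv2.fitLine((g[:,:2]*1000).astype(np.float32),cv2.DIST_HUBER,0,.01,.01).ravel(); print(n,t,"yaw",np.degrees(np.arctan(-v[0]/v[1])).round(2),"c",v[2:].round(1),"ymax",g[:,1].max().round(4))
    h=P[m["black"]&(Z>.085)&(Z<.102)&(X>.46)&(X<.53)&(Y>-.2)&(Y<-.12)]
    print(n,"handle top",h.mean(0).round(4),h.min(0).round(4),h.max(0).round(4),len(h))
E
python3 m2.py
```

```text
side lid circle [590.1  28.2] r 47.3 knob [0.5886 0.0287 0.2554] 29
side grip yaw 5.88 c [578.2 147.7] ymax 0.2013
side rail edge yaw 3.93 x at y=0 0.5331 res 0.0098 zmed 0.0137
side handle top [ 0.4923 -0.1531  0.0942] [ 0.4788 -0.1619  0.085 ] [ 0.5057 -0.1449  0.1007] 35
top lid circle [591.1  28.2] r 46.8 knob [0.5921 0.0323 0.254 ] 72
top grip yaw 6.5 c [580.3 147.4] ymax 0.2008
top rail edge yaw 3.53 x at y=0 0.5244 res 0.0119 zmed 0.0141
top handle top [ 0.4924 -0.155   0.0971] [ 0.4794 -0.1611  0.0897] [ 0.5044 -0.1479  0.1018] 30
```

```bash
cat > g.py <<'E'
from h import *
from scipy.spatial.transform import Rotation as Ro
YAW=6.7; A=np.radians(YAW); ex=np.array([np.cos(A),np.sin(A),0]); ey=np.array([-np.sin(A),np.cos(A),0])
HOP=np.array([.5905,.0290,0]); HAN=np.array([.4922,-.1540,0])
def R(o): return Ro.from_euler("xyz",o["orientation"],degrees=True).as_matrix()
def plan(tgt,zdir):
    o=get_obs(); r=R(o); d=r.T@(tgt-o["tool_pos"])*100
    best={}
    for s in(1,-1):
        w=r.T@(s*zdir); best[s]=np.arctan2(-w[1],w[2])  # spin about tool x taking z to w
    print("t",round(o["clock"],2),"pos",o["tool_pos"].round(4),"q",o["joint_pos"].round(1),"F",o["force"].round(1),"open",round(o["opening"],4))
    print("tool axes cols",r.round(3).tolist()); print("shift cm (tool axes now)",d.round(2),"spin rad",{k:v.round(3) for k,v in best.items()})
E
python3 - <<'E'
from g import *
P=HOP-.001*ex+.123*ey; P[2]=.33; print(P); plan(P,ex)
print("handle->hopper in rail",(HOP-HAN)@ex,(HOP-HAN)@ey)
E
```

```text
[0.57515633 0.15104332 0.33      ]
t 0.1 pos [ 0.2011 -0.6439  0.2257] q [-56.1  20.6   0.6  -0.  -70.1 -16.5] F [ 0.5  0.1 -0.8] open 0.0874
tool axes cols [[-0.001, -0.955, -0.298], [0.001, -0.298, 0.955], [-1.0, 0.0, 0.001]]
shift cm (tool axes now) [-10.34 -59.4   64.75] spin rad {1: np.float64(1.757), -1: np.float64(-1.385)}
handle->hopper in rail 0.11897941973881115 0.1702814954086785
```

move_arm([
  [[-3.5,0,0,0],[-3.5,0,0,0],[-3.5,0,0,0],[0,0,0,0.1]],
], jaw=8.76)

```text
clock: 0.5
tool_pos: [0.2016, -0.6461, 0.3374]
orientation: [-171.5, 89.5, -69.9]
force: [-1.3, -0.9, 1.2]
opening: 0.0875
```

```bash
python3 - <<'E'
from g import *
P=HOP-.001*ex+.123*ey; P[2]=.33; plan(P,ex)
E
```

```text
t 0.5 pos [ 0.2016 -0.6461  0.3374] q [-56.1  18.   11.    0.1 -82.6 -22.3] F [-1.3 -0.9  1.2] open 0.0875
tool axes cols [[0.003, -0.98, -0.201], [-0.008, -0.201, 0.98], [-1.0, -0.001, -0.008]]
shift cm (tool axes now) [  0.23 -52.62  70.58] spin rad {1: np.float64(1.656), -1: np.float64(-1.485)}
```

move_arm([
  [[0,0,0,-0.145],[0,0,0,-0.145],[0,0,0,-0.145],[0,0,0,-0.145],[0,0,0,-0.145],[0,0,0,-0.145],[0,0,0,-0.145],[0,0,0,-0.145]],
])

```text
clock: 1.3
tool_pos: [0.2012, -0.6441, 0.331]
orientation: [-55.9, 89.9, 112.6]
force: [-0.7, -0.6, -0.9]
opening: 0.0877
```

move_arm([
  [[0,0,0,-0.145],[0,0,0,-0.145],[0,0,0,-0.035],[0,0,0,0]],
])

```text
clock: 1.7
tool_pos: [0.2012, -0.6441, 0.331]
orientation: [-77.7, 89.9, 109.0]
force: [-0.4, 0.2, 0.5]
opening: 0.0875
```

```bash
python3 - <<'E'
from g import *
P=HOP-.001*ex+.123*ey; P[2]=.33; plan(P,ex)
E
```

```text
t 1.7 pos [ 0.2012 -0.6441  0.331 ] q [-56.1  18.2  10.6  -0.  -82.5  62.9] F [-0.4  0.2  0.5] open 0.0875
tool axes cols [[-0.0, 0.117, -0.993], [0.001, -0.993, -0.117], [-1.0, -0.001, 0.0]]
shift cm (tool axes now) [  0.16 -74.59 -46.44] spin rad {1: np.float64(-3.141), -1: np.float64(0.0)}
```

move_arm([
  [[0,-3,-2,0],[0,-3,-2,0],[0,-3,-2,0],[0,-3,-2,0],[0,-3,-2,0],[0,-3,-2,0],[0,-3,-2,0],[0,-3,-2,0]],
])

```text
clock: 2.5
tool_pos: [0.3324, -0.3858, 0.3315]
orientation: [-154.3, 90.0, 32.3]
force: [0.9, -0.3, -0.6]
opening: 0.0876
```

move_arm([
  [[0,-3,-2,0],[0,-3,-2,0],[0,-3,-2,0],[0,-3,-2,0],[0,-3,-2,0],[0,-3,-2,0],[0,-3,-2,0],[0,-3,-2,0]],
])

```text
clock: 3.3
tool_pos: [0.4633, -0.1287, 0.3317]
orientation: [-165.2, 90.0, 21.5]
force: [1.5, -0.7, 0.4]
opening: 0.0875
```

move_arm([
  [[0,-3,-2,0],[0,-3,-2,0],[0,-3,-2,0],[0,-3,-2,0],[0,-3,-2,0],[0,-3,-2,0],[0,-3,-1,0],[0,0,0,0]],
])

```text
clock: 4.1
tool_pos: [0.5682, 0.0966, 0.3303]
orientation: [5.0, 89.9, -168.2]
force: [-0.7, -0.1, -0.7]
opening: 0.088
```

```bash
python3 - <<'E'
from g import *
P=HOP-.001*ex+.123*ey; P[2]=.33; plan(P,ex)
im,d,Q=cloud("top"); cv2.imwrite("pics/top1.png",cv2.resize(im[90:290,130:390,::-1],(780,600)))
E
```

```text
t 4.1 pos [0.5682 0.0966 0.3303] q [ 29.1   8.5  -2.2  -0.  -79.5 -22.3] F [-0.7 -0.1 -0.7] open 0.088
tool axes cols [[-0.002, 0.118, -0.993], [-0.0, -0.993, -0.118], [-1.0, 0.0, 0.002]]
shift cm (tool axes now) [ 0.03 -5.33 -1.33] spin rad {1: np.float64(-3.141), -1: np.float64(0.001)}
```

move_arm([
  [[0,-2,-0.5,0],[0,-2,-0.5,0],[0,-1.3,-0.3,0],[2,0,0,0],[3,0,0,0],[3,0,0,0],[1,0,0,0],[0,0,0,0]],
])

```text
clock: 4.95
tool_pos: [0.5738, 0.1474, 0.2404]
orientation: [26.8, 89.8, -146.5]
force: [0.2, 0.3, 0.4]
opening: 0.0875
```

```bash
python3 - <<'E'
from g import *
P=HOP-.001*ex+.123*ey; P[2]=.176; plan(P,ex)
c=[]
for n,(r0,r1,c0,c1) in(("top",(110,240,190,320)),("side",(140,270,180,310))):
    im,d,Q=cloud(n); c.append(cv2.resize(im[r0:r1,c0:c1,::-1],(400,400)))
cv2.imwrite("pics/c2.png",cv2.hconcat(c))
E
```

```text
t 4.95 pos [0.5738 0.1474 0.2404] q [ 33.3  12.4  -8.8   0.  -68.9 -26.6] F [0.2 0.3 0.4] open 0.0875
tool axes cols [[-0.002, 0.117, -0.993], [-0.002, -0.993, -0.117], [-1.0, 0.001, 0.003]]
shift cm (tool axes now) [ 6.44 -0.36 -0.2 ] spin rad {1: np.float64(3.142), -1: np.float64(-0.0)}
```

View pics/c2.png

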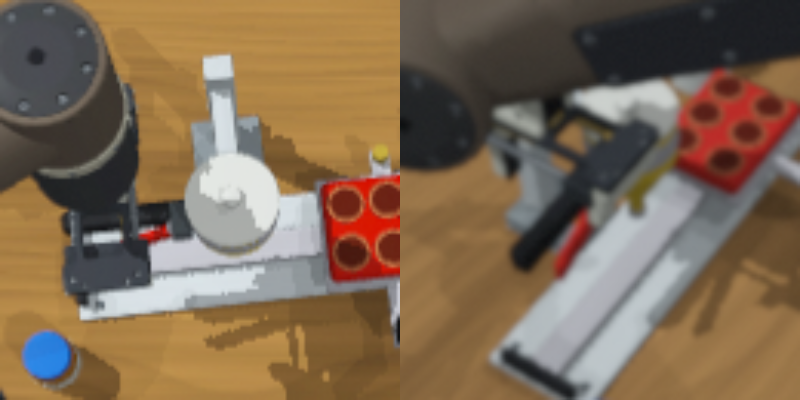

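The top crop shows the grip and trigger lying between the two finger carriers, and both views show clearance from the hopper. I'll descend.

move_arm([
  [[0,-0.3,-0.2,0],[1,0,0,0],[1,0,0,0],[1,0,0,0],[1,0,0,0],[1,0,0,0],[1,0,0,0],[0.4,0,0,0]],
])

```text
clock: 5.85
tool_pos: [0.5754, 0.1506, 0.176]
orientation: [19.2, 89.9, -154.1]
force: [0.1, -0.8, -0.1]
opening: 0.0877
```

move_arm([
  [[0,0,0,0],[0,0,0,0]],
], jaw=5.0)

```text
clock: 6.05
tool_pos: [0.5762, 0.151, 0.1778]
orientation: [171.8, 90.0, -1.5]
force: [-0.6, 0.3, 0.6]
opening: 0.0771
```

```bash
python3 - <<'E'
from g import *
P=HOP-.001*ex+.123*ey; P[2]=.176; plan(P,ex)
E
```

```text
t 6.05 pos [0.5762 0.151  0.1778] q [ 33.5  15.2 -13.6   0.  -61.2 -26.8] F [-0.6  0.3  0.6] open 0.0771
tool axes cols [[0.0, 0.117, -0.993], [-0.0, -0.993, -0.117], [-1.0, 0.0, -0.0]]
shift cm (tool axes now) [ 0.18 -0.02  0.11] spin rad {1: np.float64(-3.141), -1: np.float64(0.0)}
```

move_arm([
  [[0,0,0,0],[0,0,0,0],[0,0,0,0],[0,0,0,0],[0,0,0,0]],
], jaw=4.2)

```text
clock: 6.55
tool_pos: [0.5748, 0.1512, 0.1774]
orientation: [-22.4, 89.9, 164.3]
force: [-5.3, 3.0, 2.7]
opening: 0.043
```

move_arm([
  [[0,0,0,0],[0,0,0,0],[0,0,0,0]],
], jaw=3.7)

```text
clock: 6.85
tool_pos: [0.5746, 0.1515, 0.1773]
orientation: [-25.0, 89.9, 161.7]
force: [-7.2, 4.0, 2.1]
opening: 0.037
```

move_arm([
  [[0,0,0,0],[0,0,0,0],[0,0,0,0],[0,0,0,0]],
], jaw=3.0)

```text
clock: 7.25
tool_pos: [0.5758, 0.1517, 0.1773]
orientation: [-87.0, 89.9, 99.7]
force: [-2.1, 4.8, -1.5]
opening: 0.0332
```

move_arm([
  [[0,0,0,0],[0,0,0,0],[0,0,0,0],[0,0,0,0],[0,0,0,0]],
], jaw=2.0)

```text
clock: 7.75
tool_pos: [0.5758, 0.1516, 0.1773]
orientation: [-84.1, 89.9, 102.6]
force: [-2.2, 5.0, -1.5]
opening: 0.0328
```

move_arm([
  [[0,0,0,0],[0,0,0,0],[0,0,0,0],[0,0,0,0],[0,0,0,0],[0,0,0,0],[0,0,0,0],[0,0,0,0]],
], jaw=8.7)

```text
clock: 8.55
tool_pos: [0.5763, 0.1511, 0.1777]
orientation: [-158.8, 90.0, 27.9]
force: [0.2, 0.7, 0.3]
opening: 0.086
```

```bash
python3 - <<'E'
from g import *
P=HOP-.001*ex+.123*ey; P[2]=.33; plan(P,ex)
E
```

```text
t 8.55 pos [0.5763 0.1511 0.1777] q [ 33.5  15.2 -13.6   0.  -61.1 -26.8] F [0.2 0.7 0.3] open 0.086
tool axes cols [[0.001, 0.117, -0.993], [0.0, -0.993, -0.117], [-1.0, -0.0, -0.001]]
shift cm (tool axes now) [-1.523e+01 -1.000e-02  1.100e-01] spin rad {1: np.float64(-3.142), -1: np.float64(0.0)}
```

move_arm([
  [[-1,0,0,0],[-2,0,0,0],[-2,0,0,0],[-2,0,0,0],[-2,0,0,0],[-2,0,0,0],[-2,0,0,0],[-2,0,0,0]],
])

```text
clock: 9.35
tool_pos: [0.576, 0.1509, 0.3295]
orientation: [-162.5, 89.9, 24.2]
force: [0.9, -0.1, -0.2]
opening: 0.0866
```

move_arm([
  [[0,4,1,0],[0,4,1,0],[0,4,1,0],[0,4,1,0],[0,4,1,0],[0,4,1,0],[0,4,1,0]],
])

```text
clock: 10.05
tool_pos: [0.5388, -0.137, 0.3288]
orientation: [169.6, 89.9, -3.7]
force: [1.3, 0.1, 0.3]
opening: 0.0871
```

```bash
python3 - <<'E'
from g import *
P=HAN.copy(); P[2]=.33; plan(P,ey)
E
```

```text
t 10.05 pos [ 0.5388 -0.137   0.3288] q [  5.9   6.3  -4.9   0.  -78.7   0.8] F [1.3 0.1 0.3] open 0.0871
tool axes cols [[0.002, 0.117, -0.993], [-0.0, -0.993, -0.117], [-1.0, 0.0, -0.002]]
shift cm (tool axes now) [-0.13  1.15  4.82] spin rad {1: np.float64(1.571), -1: np.float64(-1.57)}
```

move_arm([
  [[0,0.6,2.4,-0.04],[0,0.6,2.4,-0.1],[0,0,0,-0.14],[0,0,0,-0.14],[0,0,0,-0.14],[0,0,0,-0.14],[0,0,0,-0.14],[0,0,0,-0.14]],
])

```text
clock: 10.85
tool_pos: [0.4933, -0.1538, 0.3286]
orientation: [110.3, 89.9, -6.5]
force: [-0.4, 0.4, -0.3]
opening: 0.087
```

move_arm([
  [[0,0,0,-0.14],[0,0,0,-0.14],[0,0,0,-0.14],[0,0,0,-0.14],[0,0,0,-0.03],[0,0,0,0]],
])

```text
clock: 11.45
tool_pos: [0.4933, -0.1539, 0.3284]
orientation: [75.7, 89.9, -7.6]
force: [0.3, -0.4, -0.2]
opening: 0.0873
```

```bash
python3 - <<'E'
from g import *
P=HAN.copy(); P[2]=.06; plan(P,ey)
c=[]
for n,(r0,r1,c0,c1) in(("top",(130,240,200,350)),("side",(145,255,190,340))):
    im,d,Q=cloud(n); np.savez(f"/tmp/{n}1.npz",im=im,P=Q); c.append(cv2.resize(im[r0:r1,c0:c1,::-1],(400,293)))
cv2.imwrite("pics/c3.png",cv2.hconcat(c))
E
```

```text
t 11.45 pos [ 0.4933 -0.1539  0.3284] q [  4.5   2.4  -9.2   0.  -78.3  92.2] F [ 0.3 -0.4 -0.2] open 0.0873
tool axes cols [[0.001, 0.993, 0.116], [-0.0, 0.116, -0.993], [-1.0, 0.001, 0.0]]
shift cm (tool axes now) [26.84 -0.14 -0.  ] spin rad {1: np.float64(3.141), -1: np.float64(-0.0)}
```

View pics/c3.png

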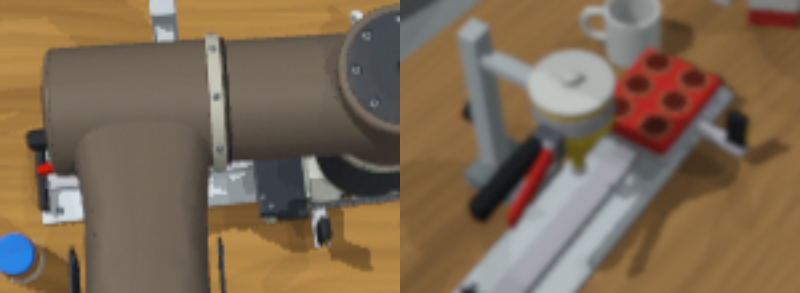

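The side crop shows the trigger sprung back out, at (530,185). In the top crop a wrist link passes above the doser, so I'll check its height before going down.

```bash
python3 - <<'E'
from g import *
for n in("top","side"):
    P=np.load(f"/tmp/{n}1.npz")["P"]; k=(P[...,2]>.27)&(P[...,0]>.3)&(P[...,0]<.8)&(P[...,1]>-.35)&(P[...,1]<.35)
    q=P[k]; r=np.c_[(q-HOP)@ex,(q-HOP)@ey,q[:,2]]
    print(n,len(q))
    for y in np.arange(-.3,.3,.05):
        b=r[(r[:,1]>=y)&(r[:,1]<y+.05)]
        if len(b): print("railY %.2f"%y, "x %.3f..%.3f"%(b[:,0].min(),b[:,0].max()),"z min %.3f max %.3f"%(b[:,2].min(),b[:,2].max()))
    b=r[(abs(r[:,0])<.06)&(abs(r[:,1])<.06)]; 
    if len(b): print("over hopper z",np.percentile(b[:,2],[0,5,50,100]).round(3))
E
```

```text
top 12287
railY -0.30 x -0.158..-0.093 z min 0.391 max 0.444
railY -0.25 x -0.158..-0.081 z min 0.337 max 0.774
railY -0.20 x -0.169..-0.069 z min 0.406 max 0.777
railY -0.15 x -0.164..-0.071 z min 0.400 max 0.775
railY -0.10 x -0.161..-0.071 z min 0.407 max 0.758
railY -0.05 x -0.295..-0.061 z min 0.696 max 0.794
railY -0.00 x -0.292..-0.064 z min 0.722 max 0.798
railY 0.05 x -0.285..-0.061 z min 0.698 max 0.794
side 9629
railY -0.30 x -0.160..-0.121 z min 0.395 max 0.440
railY -0.25 x -0.160..-0.110 z min 0.328 max 0.441
railY -0.20 x -0.169..-0.078 z min 0.406 max 0.737
railY -0.15 x -0.165..-0.080 z min 0.328 max 0.749
railY -0.10 x -0.162..-0.079 z min 0.392 max 0.754
railY -0.05 x -0.231..-0.071 z min 0.734 max 0.775
railY -0.00 x -0.291..-0.081 z min 0.744 max 0.795
railY 0.05 x -0.285..-0.062 z min 0.659 max 0.792
```

move_arm([
  [[2,-0.1,0,0],[3,0,0,0],[3,0,0,0],[3,0,0,0],[3,0,0,0],[3,0,0,0],[2,0,0,0],[0,0,0,0]],
])

```text
clock: 12.35
tool_pos: [0.4904, -0.1539, 0.1351]
orientation: [-98.0, 89.7, 178.6]
force: [-0.3, 0.4, 0.3]
opening: 0.0872
```

```bash
python3 - <<'E'
from g import *
P=HAN.copy(); P[2]=.06; plan(P,ey)
c=[]
for n,(r0,r1,c0,c1) in(("top",(150,260,250,400)),("side",(145,255,240,390))):
    im,d,Q=cloud(n); c.append(cv2.resize(im[r0:r1,c0:c1,::-1],(400,293)))
cv2.imwrite("pics/c4.png",cv2.hconcat(c))
E
```

```text
t 12.35 pos [ 0.4904 -0.1539  0.1351] q [  4.5  10.3 -26.5  -0.  -53.5  92.1] F [-0.3  0.4  0.3] open 0.0872
tool axes cols [[-0.005, 0.993, 0.115], [0.0, 0.115, -0.993], [-1.0, -0.005, -0.001]]
shift cm (tool axes now) [7.51 0.21 0.04] spin rad {1: np.float64(3.14), -1: np.float64(-0.002)}
```

View pics/c4.png

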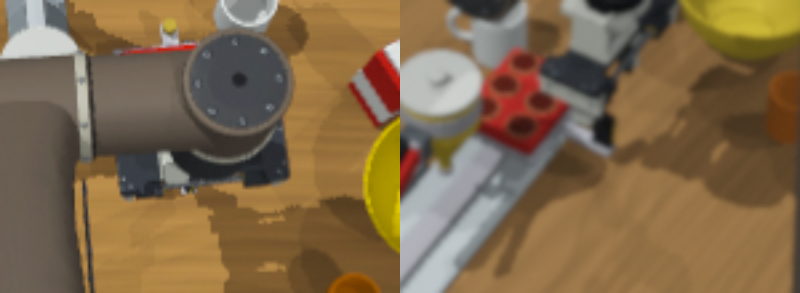

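Both views show the gripper straight above the handle (side crop (605,130)). The pot and bowl are well clear. I'll descend and close.

move_arm([
  [[1,0,0,0],[1.5,0,0,0],[1.5,0,0,0],[1.5,0,0,0],[1,0,0,0],[0.8,0,0,0],[0,0,0,0]],
])

```text
clock: 13.15
tool_pos: [0.492, -0.1539, 0.064]
orientation: [-96.7, 89.9, 180.0]
force: [-0.4, 0.8, 0.1]
opening: 0.0869
```

move_arm([
  [[0,0,0,0],[0,0,0,0],[0,0,0,0],[0,0,0,0],[0,0,0,0],[0,0,0,0],[0,0,0,0],[0,0,0,0]],
], jaw=0.5)

```text
clock: 13.95
tool_pos: [0.4923, -0.1539, 0.0646]
orientation: [-136.9, 90.0, 139.8]
force: [0.5, 0.0, 0.0]
opening: 0.0287
```

move_arm([
  [[0,0,0,0],[0,0,0,0],[0,0,0,0],[0,0,0,0]],
])

```text
clock: 14.35
tool_pos: [0.4923, -0.154, 0.0645]
orientation: [-55.7, 90.0, -139.1]
force: [-0.2, -1.2, -0.0]
opening: 0.0136
```

```bash
python3 - <<'E'
from g import *
P=HAN+(HOP-HAN)@ey*ey; P[2]=.06; print(P); plan(P,ey)
E
```

```text
[0.47233313 0.01511858 0.06      ]
t 14.35 pos [ 0.4923 -0.154   0.0645] q [  4.5  15.4 -31.1   0.  -43.5  92.2] F [-0.2 -1.2 -0. ] open 0.0136
tool axes cols [[-0.0, 0.993, 0.116], [-0.0, 0.116, -0.993], [-1.0, -0.0, 0.0]]
shift cm (tool axes now) [  0.45  -0.02 -17.02] spin rad {1: np.float64(3.141), -1: np.float64(-0.001)}
```

move_arm([
  [[0,0,-0.5,0],[0,0,-1,0],[0,0,-1,0],[0,0,-1,0],[0,0,-1,0],[0,0,-1,0],[0,0,-0.5,0],[0,0,0,0]],
], jaw=0.5)

```text
clock: 15.15
tool_pos: [0.485, -0.0933, 0.0645]
orientation: [-141.4, 90.0, 135.3]
force: [-1.8, 1.2, 0.1]
opening: 0.0133
```

move_arm([
  [[0,0,-1,0],[0,0,-1,0],[0,0,-1,0],[0,0,-1,0],[0,0,-1,0],[0,0,-1,0],[0,0,-0.5,0],[0,0,0,0]],
])

```text
clock: 15.95
tool_pos: [0.4774, -0.0289, 0.0645]
orientation: [-121.2, 90.0, 155.5]
force: [-3.6, 0.6, 1.7]
opening: 0.0138
```

```bash
python3 - <<'E'
from g import *
P=HAN+(HOP-HAN)@ey*ey; P[2]=.0645; plan(P,ey); o=get_obs(); print("F rail",o["force"]@ex,o["force"]@ey,"along",(o["tool_pos"]-HAN)@ey,"lat",(o["tool_pos"]-HAN)@ex)
E
```

```text
t 15.95 pos [ 0.4774 -0.0289  0.0645] q [ 20.2  12.3 -35.7  -0.  -42.1  76.6] F [-3.6  0.6  1.7] open 0.0138
tool axes cols [[-0.0, 0.993, 0.117], [0.0, 0.117, -0.993], [-1.0, -0.0, -0.0]]
shift cm (tool axes now) [ 0.    0.01 -4.43] spin rad {1: np.float64(-3.141), -1: np.float64(0.0)}
F rail -3.4921513732597056 0.9703830773780128 along 0.12596332258384288 lat -0.00011002204732323723
```

move_arm([
  [[0,0,-0.5,0],[0,0,-0.5,0],[0,-0.05,-0.5,0],[0,0,-0.5,0],[0,0,0,0]],
])

```text
clock: 16.45
tool_pos: [0.4751, -0.0092, 0.0645]
orientation: [138.7, 90.0, 55.4]
force: [-1.7, 1.3, -0.8]
opening: 0.0138
```

move_arm([
  [[0,0,-0.5,0],[0,0,0,0]],
])

```text
clock: 16.65
tool_pos: [0.4745, -0.0044, 0.0645]
orientation: [133.4, 90.0, 50.1]
force: [-0.8, 1.8, -0.0]
opening: 0.0137
```

move_arm([
  [[0,0,-0.3,0],[0,0,0,0]],
])

```text
clock: 16.85
tool_pos: [0.4742, -0.0016, 0.0645]
orientation: [129.1, 90.0, 45.7]
force: [-0.2, 1.0, -1.3]
opening: 0.0141
```

move_arm([
  [[0,0,-0.3,0],[0,0,0,0]],
])

```text
clock: 17.05
tool_pos: [0.4738, 0.0013, 0.0645]
orientation: [124.2, 90.0, 40.9]
force: [-0.2, 1.1, -2.3]
opening: 0.0142
```

move_arm([
  [[0,0,-0.2,0],[0,0,0,0]],
])

```text
clock: 17.25
tool_pos: [0.4736, 0.0027, 0.0645]
orientation: [12.5, 90.0, -70.8]
force: [2.1, -3.7, -3.0]
opening: 0.0141
```

move_arm([
  [[0,0,-0.2,0],[0,0,0,0]],
])

```text
clock: 17.45
tool_pos: [0.4734, 0.0047, 0.0645]
orientation: [29.5, 90.0, -53.8]
force: [0.2, -0.4, -3.2]
opening: 0.0139
```

The hump begins at y≈0.0025 as predicted, which is 13 mm before the estimated notch at 0.015. I'll continue in small steps.

move_arm([
  [[0,0,-0.2,0],[0,0,0,0]],
])

```text
clock: 17.65
tool_pos: [0.4731, 0.0071, 0.0646]
orientation: [124.8, 90.0, 41.5]
force: [-0.0, -0.7, -2.8]
opening: 0.0138
```

move_arm([
  [[0,0,-0.2,0],[0,0,0,0]],
])

```text
clock: 17.85
tool_pos: [0.4728, 0.0093, 0.0645]
orientation: [147.4, 90.0, 64.0]
force: [0.2, 1.5, -3.8]
opening: 0.014
```

move_arm([
  [[0,0,-0.2,0],[0,0,0,0]],
])

```text
clock: 18.05
tool_pos: [0.4726, 0.0116, 0.0646]
orientation: [152.9, 90.0, 69.6]
force: [0.3, 4.5, -3.7]
opening: 0.0137
```

move_arm([
  [[0,0,-0.2,0],[0,0,0,0]],
])

```text
clock: 18.25
tool_pos: [0.4724, 0.0135, 0.0646]
orientation: [152.1, 90.0, 68.7]
force: [-1.0, 4.8, -3.6]
opening: 0.0136
```

move_arm([
  [[0,0,-0.2,0],[0,0,0,0],[0,0,0,0]],
])

```text
clock: 18.55
tool_pos: [0.4722, 0.015, 0.0646]
orientation: [122.9, 90.0, 39.5]
force: [1.9, 0.7, -5.8]
opening: 0.0139
```

move_arm([
  [[0,0,0,0],[0,0,0,0],[0,0,0,0]],
])

```text
clock: 18.85
tool_pos: [0.4722, 0.0149, 0.0646]
orientation: [113.3, 90.0, 30.0]
force: [2.2, 2.3, -5.3]
opening: 0.014
```

move_arm([
  [[0,0,-0.1,0],[0,0,0,0],[0,0,0,0]],
])

```text
clock: 19.15
tool_pos: [0.4721, 0.0156, 0.0646]
orientation: [12.1, 90.0, -71.2]
force: [3.6, -3.2, -7.4]
opening: 0.0138
```

move_arm([
  [[0,0,-0.1,0],[0,0,0,0],[0,0,0,0]],
])

```text
clock: 19.45
tool_pos: [0.472, 0.0162, 0.0646]
orientation: [-3.5, 89.9, -86.9]
force: [6.2, -6.2, -7.3]
opening: 0.0137
```

```bash
python3 - <<'E'
from g import *
P=HAN+(HOP-HAN)@ey*ey; P[2]=.0645; plan(P,ey)
c=[]
for n,(r0,r1,c0,c1) in(("top",(130,240,200,350)),("side",(145,255,200,350))):
    im,d,Q=cloud(n); np.savez(f"/tmp/{n}2.npz",im=im,P=Q); c.append(cv2.resize(im[r0:r1,c0:c1,::-1],(400,293)))
cv2.imwrite("pics/c5.png",cv2.hconcat(c))
E
```

```text
t 19.45 pos [0.472  0.0162 0.0646] q [ 26.   11.7 -36.5   0.1 -41.9  70.6] F [ 6.2 -6.2 -7.3] open 0.0137
tool axes cols [[0.0, 0.993, 0.116], [-0.001, 0.116, -0.993], [-1.0, -0.0, 0.001]]
shift cm (tool axes now) [0.01 0.02 0.11] spin rad {1: np.float64(3.141), -1: np.float64(-0.001)}
```

View pics/c5.png

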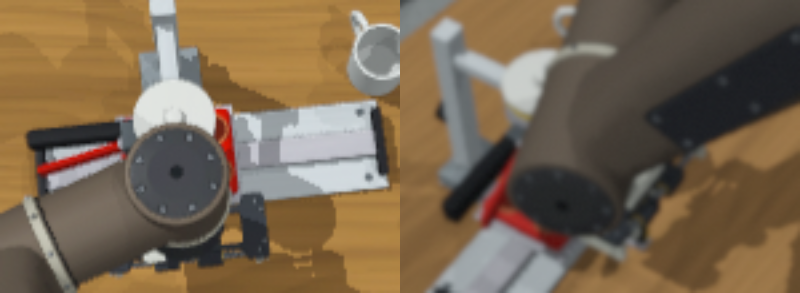

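The top crop shows the mould under the spout, with its right edge at (235,190), and the trigger out. The force has changed sign through y≈0.0152, so the ball is in the notch. I'll ease back about 1 mm to the balance point.

move_arm([
  [[0,0,0.1,0],[0,0,0,0],[0,0,0,0],[0,0,0,0]],
])

```text
clock: 19.95
tool_pos: [0.4721, 0.0157, 0.0646]
orientation: [31.9, 90.0, -51.4]
force: [4.6, -2.1, -8.8]
opening: 0.0137
```

```bash
python3 - <<'E'
from g import *
from meas import masks
P0=HAN+(HOP-HAN)@ey*ey; P0[2]=.0645; plan(P0,ey); o=get_obs(); print("F rail",o["force"]@ex,o["force"]@ey)
z=np.load("/tmp/top0.npz")
for t,(im,P) in dict(before=(z["im"],z["P"]),now=cloud("top")[::2]).items():
    k=masks(im)["red"]&(P[...,2]>.055)&(P[...,2]<.08)&(P[...,0]>.45)&(P[...,0]<.75)&(abs(P[...,1])<.3)
    q=P[k]; ry=(q-HOP)@ey; print(t,len(q),"mould y edge rel hopper",np.percentile(ry,[1,3,97,99]).round(4))
s,d,Q=cloud("side"); k=masks(s)["red"]&(Q[...,2]>.055)&(Q[...,2]<.08)&(Q[...,0]>.45)&(Q[...,0]<.75)&(abs(Q[...,1])<.3)
ry=(Q[k]-HOP)@ey; print("side",k.sum(),np.percentile(ry,[1,3,97,99]).round(4))
E
```

```text
t 19.95 pos [0.4721 0.0157 0.0646] q [ 25.9  11.7 -36.4   0.  -41.9  70.8] F [ 4.6 -2.1 -8.8] open 0.0137
tool axes cols [[0.0, 0.993, 0.116], [-0.0, 0.116, -0.993], [-1.0, 0.0, 0.0]]
shift cm (tool axes now) [0.01 0.02 0.06] spin rad {1: np.float64(3.141), -1: np.float64(-0.001)}
F rail 4.331965368835216 -2.6316224235789742
before 1025 mould y edge rel hopper [-0.2417 -0.2389 -0.1036 -0.1014]
now 100 mould y edge rel hopper [-0.0713 -0.0709 -0.0521  0.0699]
side 131 [0.0541 0.0569 0.0731 0.0735]
```

move_arm([
  [[0,-0.03,0.04,0],[0,0,0,0],[0,0,0,0],[0,0,0,0]],
])

```text
clock: 20.45
tool_pos: [0.472, 0.0157, 0.0645]
orientation: [105.1, 90.0, 21.8]
force: [4.7, -1.1, -9.0]
opening: 0.0141
```

move_arm([
  [[0,0,0,0],[0,0,0,0],[0,0,0,0],[0,0,0,0]],
])

```text
clock: 20.85
tool_pos: [0.4721, 0.0157, 0.0646]
orientation: [103.9, 90.0, 20.6]
force: [6.1, -0.2, -7.9]
opening: 0.0137
```

```bash
python3 -c "
from plant import *
o=get_obs();print(o['force'].round(1),o['opening'],o['clock']);print(close_job())"
```

```text
[ 6.1 -0.2 -7.9] 0.01372544694319469 20.85
the job is handed in; nothing more can be done
None
```

The doser is ready and the job was handed in at about 21 s. I squeezed and released the trigger first, then slid the carriage into the notch. The gripper is still holding the handle there.

- **Trigger:** the fingers stopped at about 33 mm with the trigger squeezed, slightly under the 34 mm given for fully in. A picture after release showed the lever sprung back out.
- **Notch:** I felt the hump start about 13 mm before the notch and the crest at about 7 mm. The ball then pulled the carriage on, and the force changed sign near the expected place. I went about 1 mm past that balance point and eased back, never near the far crest.
- **Last checks:**
  - The force along the rail is about 0 N, and the fingers are closed on the 14 mm tab (13.7 mm read).
  - The mould's centre was within about 1 mm of the hopper axis in the top view, measured from a partly hidden outline.
- **Left over:** a steady force of about 6 N sideways and 8 N vertically remained at the wrist, well under the limits. My pictures showed no sign that any bystander was touched, but I did not check each one's position separately.

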